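Scrape the pastry board clean and open the sanitiser

TASK

The pastry board wants cleaning down: take the scraper by its grip and scrape the four dried dough scraps off the board into the steel tray at its end, never touching the scraps with the fingers, then stand the scraper back on the board and let it go. Then open the sanitiser, the white bottle with the red safety cap: push the cap down against its spring, turn it anticlockwise (seen from above) while it is down until it comes free, and lift it straight up off the bottle. Finish while still holding the cap, level and still, about a hand's breadth above the open mouth, and leave the other things on the bench where they stand.

Things in the scene. Friction and masses are not known exactly. Their poses are not given: they have to be found in the camera images.
- board: the wooden pastry board, fixed to the bench, 260 mm along its x axis, 360 mm along its y axis and 50 mm thick; origin under its centre. The tray adjoins the edge at its +y end
- tray: the open steel scrap tray, fixed, against the board's +y end with its axes parallel to the board's; 265 mm along x, 162 mm along y, 40 mm high (its rim lies 10 mm below the top of the board), walls and floor 4 mm; origin under its centre
- scraper_mid (a point): the loose scraper on the board's -y end: blue block with steel sole, 170 mm along its x, 40 along y, 25 high, and on it an upright dark wooden grip bar, 100 mm along x, 24 thick along y, its top 77 mm above the sole; 0.26 kg. This point: its centre, 38.5 mm above the sole; z up. Pinch the bar across its 24 mm, 45 to 65 mm above the sole; push it along its y, either face first
- scrap0_mid (a point): one of the four scraps of dried, hard dough, cream coloured, about 30 x 22 x 14 mm and 12 g, lying flat and loose on the board; this point is at its centre
- scrap1_mid (a point): one of the four scraps of dried, hard dough, cream coloured, about 30 x 22 x 14 mm and 12 g, lying flat and loose on the board; this point is at its centre
- scrap2_mid (a point): one of the four scraps of dried, hard dough, cream coloured, about 30 x 22 x 14 mm and 12 g, lying flat and loose on the board; this point is at its centre
- scrap3_mid (a point): one of the four scraps of dried, hard dough, cream coloured, about 30 x 22 x 14 mm and 12 g, lying flat and loose on the board; this point is at its centre
- bottle_mouth (a point): the centre of the mouth of the sanitiser bottle (white with a yellow band), at the top of its neck, 204 mm above the bench; z up. The bottle, 100 mm thick, is held fast and upright in the bench rack, in either of its two places. Its shoulder starts 30 mm below the mouth
- cap_mid (a point): the red safety cap, loose but locked on the bottle's neck: round, 54 mm across (55 over its fine ribs), 26 mm high, 52 g; this point is its centre, 13 mm above its underside, and 2.5 mm above the mouth when locked; z up. Pinch it across its sides from above, in any direction. It has a spring inside: 7.5 N at rest, 1.5 N per mm more, firm stop at 6 mm down (16.5 N)
- neck_lock (a point): the hooks on the bottle's neck, 7 mm below its mouth, that lock the cap (point on the axis). Cap pressed 3.2 mm or more (12.5 N; 4 to 6 mm is sure), it can turn anticlockwise seen from above; 46 to 90 degrees from its locked place (70 is best, 90 a stop) it lifts straight off, clear of the mouth after 11 mm. Unpressed it turns only 4 degrees and cannot be pulled off
- vinegar: the green bottle with the black cap that stands beside the sanitiser in the rack, fixed, not to be opened: 100 mm thick and 206 mm high; origin under its centre, 150 mm from the sanitiser's axis
- bowl: the steel mixing bowl, 228 mm across and 95 mm high, with a whisk in it; origin under its centre
- measure: the clear plastic measuring jug, 110 mm across and 130 mm high; origin under its centre
- mug: the white mug, 80 mm across and 88 mm high; origin under its centre
- shaker: the salt shaker, 48 mm across and 85 mm high; origin under its centre
- rolling_pin: the wooden rolling pin, 330 mm long and 52 mm thick, lying along its y axis; origin under its centre
- oil_tin: the white and green oil tin, 100 x 70 x 186 mm; origin under its centre
There are look-alikes about, which are no part of the job. There is more than one size of the part that bears scraper_mid; the job needs the largest.

How it is judged:
On the way, in this order (a step that is already met when the one before it is completed fails the run):
1. all four scraps lie in the tray, and the scraper stands upright on the board, let go (x of scrap0_mid in the frame of tray between -0.132 and 0.132 m and y of scrap0_mid in the frame of tray between -0.081 and 0.081 m and z of each of scrap0_mid, scrap1_mid, scrap2_mid, scrap3_mid in the frame of tray below 0.045 m and x of scrap1_mid in the frame of tray between -0.132 and 0.132 m and y of scrap1_mid in the frame of tray between -0.081 and 0.081 m and x of scrap2_mid in the frame of tray between -0.132 and 0.132 m and y of scrap2_mid in the frame of tray between -0.081 and 0.081 m and x of scrap3_mid in the frame of tray between -0.132 and 0.132 m and y of scrap3_mid in the frame of tray between -0.081 and 0.081 m and x of scraper_mid in the frame of board between -0.13 and 0.13 m and y of scraper_mid in the frame of board between -0.18 and 0.18 m and z of scraper_mid in the frame of board between 0.083 and 0.094 m and angle between scraper_mid's own z axis and vertical below 0.15 rad and contact force between the fingers and scraper below 0.1 N), for 0.2 s.
2. the locked cap is pushed at least 3 mm down (z of cap_mid in the frame of bottle_mouth below -0.0005 m and angle between the x axis of cap_mid and the x axis of bottle_mouth, either way round below 0.45 rad), for 0.05 s.
3. the cap is turned past its lock while still on the neck (angle between the x axis of cap_mid and the x axis of bottle_mouth, either way round above 0.6 rad and z of cap_mid in the frame of bottle_mouth below 0.009 m and horizontal distance between cap_mid and bottle_mouth below 0.006 m), for 0.05 s.
At the end, for the whole second after the job is handed in: The fingers hold the cap (over 3 N), still, level within 17 degrees, clear of the bottle, its underside 30 to 150 mm above the mouth, within 40 mm of its axis; all four scraps lie in the tray; the scraper stands upright (8 degrees) on the board, let go (all of step 1 and z of cap_mid in the frame of bottle_mouth between 0.043 and 0.163 m and horizontal distance between cap_mid and bottle_mouth below 0.04 m and angle between cap_mid's own z axis and vertical below 0.3 rad and linear speed of each of cap, scraper below 0.02 m/s and contact force between the fingers and cap above 3 N and contact force between cap and bottle below 0.05 N); the arm keeps its last pose, push and grip.
It fails at once if the fingers touch a scrap (contact force between the fingers and scrap0 above 0.5 N or contact force between the fingers and scrap1 above 0.5 N or contact force between the fingers and scrap2 above 0.5 N or contact force between the fingers and scrap3 above 0.5 N).
It fails at once if a bystander is shifted by more than 25 mm or tipped (distance of any of bowl, measure, mug, shaker, rolling_pin, oil_tin from where it was at the start of the episode above 0.025 m or angle between any of bowl, measure, mug, shaker, rolling_pin, oil_tin's own z axis and vertical above 0.35 rad).
It also fails if it takes over 54 s, if anything falls off the work surface, if the arm or the gripper's body presses on something with over 40 N, if the wrist force passes 120 N, or if a joint passes its speed limit or range.

ROBOT

A 7-joint arm with a two-finger parallel gripper is mounted at the origin on the work surface. World frame = base frame: x ahead of the robot, y to its left, z up, the work surface at z = 0. Lengths are in m, angles in rad, forces in N, time in s.
With the tool pointing down it reaches from about 0.4 to 0.875 m from the base axis. Payload 4.4 kg.
Tool frame: the origin (TCP) lies between the finger pads; the fingertips stand 17 mm ahead of it and the grasp point (between the pads) lies 2 mm behind it; x points along the fingers, z is the direction in which the jaws open and shut, and the axes are right-handed (so a half turn about x gives the same grasp; the last joint's range is limited). The gripper opens to 85 mm and grips with 20 to 120 N. Pads are 22 mm wide; open, the fingers measure 114 mm over their backs; the gripper's body (76 mm by 85 mm) begins 54 mm behind the grasp point. The pads swing forward as they close: fully open they stand 13 mm farther back than shut.
Start: joints at [1.127, 0.628, 0.038, 1.517, -0.027, 0.996, -0.02], TCP at [0.24, -0.604, 0.248] pointing down, gripper open.
Joint ranges: [-3.06, 3.06], [-0.37, 2.12], [-1.25, 1.32], [0.18, 2.47], [-1.1, 4.24], [0.23, 1.98], [-2.94, 2.94]. Speed limits (rad/s): [2.57, 2.57, 3.14, 3.14, 3.14, 3.14, 3.14].

INTERFACE

Orientations are given as a rotation vector (axis times angle).
In Python, from workcell import readout, grab_frame, workorder, search_frame gives the robot as it stands.
- The arm moves only by the shell command python3 -m crank 'ROWS' [FORCE]. ROWS is JSON, a list of rows, each a list of 5 numbers: the finger opening in m, from 0 to 0.0854, then the shift along the tool's x, y, z in m, then the turn about the tool's x in rad. In form: [[claw, x, y, z, turn], ...]. A call has 1 to 20 rows; each row is the pose to reach, as a shift and turn from the pose measured when the call began, along the tool's axes at that moment; what a row does not reach only later rows make up. A row lasts 1/10 s, in which the tool goes at most 50 mm and 8.59 degrees, less where a joint would pass 70% of its speed; a pose out of reach is approached as far as the arm can. A call with a gripper value outside its range is refused whole. The fingers move at their own pace and stop on an object; FORCE is the grip in N (left out, the last holds). Time passes only in rows, so rows that repeat a pose let the fingers close. It gives the time, the measured TCP pose, the force and the opening at its end, in the units of the state.
- readout.get_state(): the state, without advancing time (a new reading comes with each control period).
- grab_frame(name): name is "side" or "top"; returns a dict with "img" (384x512x3 uint8, red, green, blue), "vertical_fov" (degrees; the focal length in pixels is half the picture's height over the tangent of half this angle, whatever the lens; pixels are square), "cx", "cy" (the principal point, pixels), "rvec" (rotation vector, rad) and "tvec" (3), from world to camera coordinates, as OpenCV has them. Camera axes: x right, y down, z forward; pixel columns grow to the right and rows downward; lengths in m; the calibration is good to about 2 mm. A picture is of the moment at which its call begins. There is no depth.
- workorder.finish_job(): hands the job in, once; it reports no verdict.
Trained networks look in the newest picture that a camera, given by its name, has taken for a name from the list of things; names that differ only in an ending like _2 or _b are one class to them, and where a whole thing is asked for, a point or a joint stands for the part that bears it (a point fixed in the world has none). Each returns a list of dicts, best first, with "p" (0 to 1); they miss things now and then, are a little off and sometimes report something else, mostly with a low value. They report only what shows in the picture. A call takes as long as a camera call. They do not tell look-alikes from the thing itself.
- search_frame(camera, name): "location" ([x, y, z] in m, in the coordinates of the camera as it stood for that picture, good to about 4 mm: the middle of the surface that is visible of it).
The state is a dict: "clock": time; "q": joint angles; "dq": joint speeds; "joint_torque": joint torques, N m; "tool_pos": TCP position; "ee_rot": TCP orientation; "contact_force": force on the tool from outside, world axes, zero at the start; "torque": the same for the moment, N m; "gripper_width": finger opening in m.
Only numpy, scipy, OpenCV 4.12 (cv2) and the standard library are available. Lean on these libraries where they do the work, as an engineer would, in place of code of your own. Each camera call takes 0.05 s, during which the arm holds its last target.

## Working session

There is one attempt and no reset: what is moved stays moved. The work goes in short steps, Python scripts to look and compute and a shell command to move; the robot and the scene stay as the last step left them, time stands still between calls to the robot, and variables do not carry over. Pictures are saved under pics/ and viewed, and the job is handed in when it is done.

```bash
ls; mkdir -p pics; cat > h.py <<'E'
import numpy as np, cv2, json
from workcell import readout, grab_frame, workorder, search_frame
def cam(name):
    f=grab_frame(name); R=cv2.Rodrigues(np.array(f["rvec"],float))[0]; t=np.array(f["tvec"],float).reshape(3)
    fl=f["img"].shape[0]/2/np.tan(np.radians(f["vertical_fov"])/2)
    return dict(img=f["img"],R=R,t=t,f=fl,cx=f["cx"],cy=f["cy"])
def toworld(c,p): return c["R"].T@(np.array(p)-c["t"])
def proj(c,P):
    q=c["R"]@np.array(P)+c["t"]; return np.array([c["f"]*q[0]/q[2]+c["cx"],c["f"]*q[1]/q[2]+c["cy"]])
def atz(c,uv,z):
    d=c["R"].T@np.array([(uv[0]-c["cx"])/c["f"],(uv[1]-c["cy"])/c["f"],1]); o=-c["R"].T@c["t"]
    return o+d*(z-o[2])/d[2]
def save(c,fn,crop=None,s=1):
    im=c["img"]
    if crop: im=im[crop[1]:crop[3],crop[0]:crop[2]]
    im=cv2.resize(im,None,fx=s,fy=s,interpolation=cv2.INTER_CUBIC)
    cv2.imwrite(fn,im[:,:,::-1])
E
python3 - <<'E'
from h import *
s=readout.get_state(); print({k:np.round(v,3).tolist() for k,v in s.items()})
for n in ["side","top"]:
    c=cam(n); save(c,f"pics/{n}0.png",s=1.5); print(n,c["img"].shape,c["f"],"pos",-c["R"].T@c["t"])
    for k in ["board","tray","scraper_mid","scrap0_mid","bottle_mouth","cap_mid","vinegar","bowl","measure","mug","shaker","rolling_pin","oil_tin"]:
        for r in search_frame(n,k):
            P=toworld(c,r["location"]); print(k,round(r["p"],2),P.round(3),proj(c,P).round())
E
```

```text
pics
{'clock': 0.0, 'q': [1.127, 0.629, 0.038, 1.518, -0.027, 0.996, -0.02], 'dq': [0.002, 0.001, 0.0, -0.001, 0.001, 0.001, -0.001], 'joint_torque': [0.001, -56.339, 1.227, -19.344, 0.011, 0.011, 0.0], 'tool_pos': [0.24, -0.604, 0.247], 'ee_rot': [0.928, 1.366, -0.926], 'contact_force': [0.156, 0.347, -0.536], 'torque': [0.002, 0.026, -0.022], 'gripper_width': 0.086}
side (384, 512, 3) 423.8705454836684 pos [-0.0233174   1.12588287  1.08789698]
board 0.88 [0.517 0.227 0.052] [233. 244.]
tray 0.76 [0.579 0.432 0.004] [184. 287.]
tray 0.38 [0.502 0.19  0.062] [242. 236.]
scraper_mid 0.86 [0.24  0.452 0.015] [277. 333.]
scraper_mid 0.74 [0.276 0.265 0.02 ] [292. 284.]
scrap0_mid 0.45 [0.506 0.189 0.06 ] [241. 236.]
scrap0_mid 0.43 [0.514 0.131 0.063] [247. 225.]
bottle_mouth 0.98 [ 0.543 -0.327  0.134] [293. 148.]
bottle_mouth 0.47 [ 0.561 -0.348  0.215] [292. 128.]
cap_mid 0.5 [ 0.561 -0.346  0.214] [292. 128.]
vinegar 0.88 [ 0.55  -0.182  0.126] [276. 165.]
bowl 0.87 [ 0.803 -0.171  0.063] [222. 162.]
measure 0.7 [ 0.507 -0.52   0.087] [316. 139.]
mug 0.43 [0.411 0.663 0.141] [181. 3
[... 508 characters left out ...]
_mid 0.47 [0.511 0.123 0.064] [224. 198.]
bottle_mouth 0.89 [ 0.547 -0.338  0.147] [354. 185.]
cap_mid 0.56 [ 0.565 -0.353  0.221] [366. 176.]
vinegar 0.62 [ 0.553 -0.201  0.158] [316. 183.]
vinegar 0.41 [ 0.546 -0.336  0.147] [354. 186.]
bowl 0.61 [ 0.809 -0.144  0.045] [295. 125.]
measure 0.73 [ 0.516 -0.582  0.074] [415. 198.]
measure 0.29 [ 0.546 -0.337  0.147] [354. 186.]
mug 0.63 [ 0.332 -0.334  0.034] [347. 248.]
mug 0.5 [ 0.547 -0.334  0.15 ] [354. 185.]
mug 0.47 [ 0.355 -0.124  0.082] [292. 241.]
shaker 0.49 [ 0.354 -0.123  0.087] [292. 241.]
rolling_pin 0.87 [0.754 0.224 0.048] [200. 137.]
rolling_pin 0.31 [0.55  0.229 0.069] [196. 187.]
oil_tin 0.77 [0.425 0.623 0.161] [ 75. 217.]
```

View pics/side0.png

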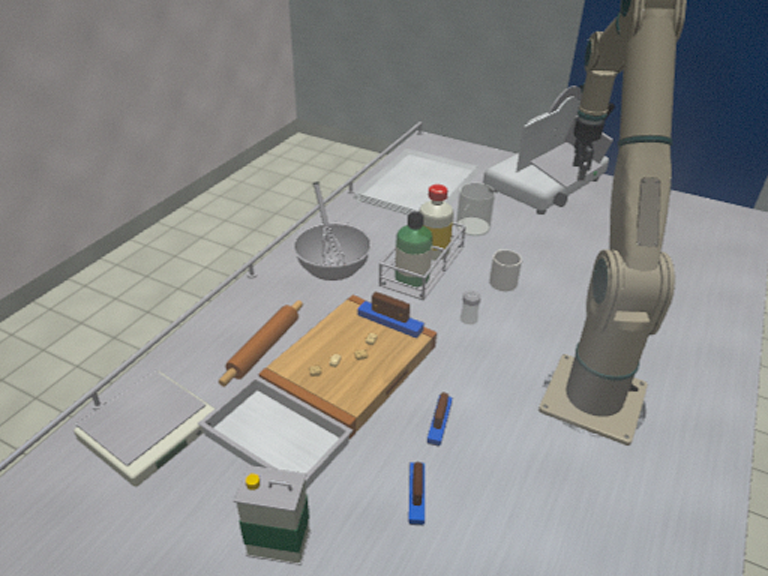

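View pics/top0.png

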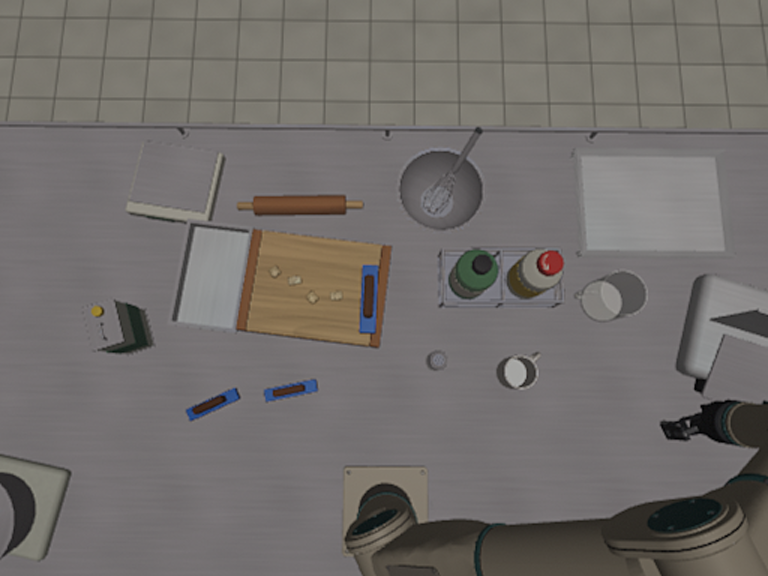

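The pictures show three scrapers: on the board at top (369,299) and side (390,310), and on the bench at top (213,404) and (291,390), in enlarged pixels. The one on the board's -y end is the longest and fits the description. I'll confirm it in crops.

```bash
python3 - <<'E'
from h import *
c=cam("top"); save(c,"pics/t1.png",(110,140,270,240),5)
c=cam("side"); save(c,"pics/s1.png",(130,185,300,320),4.5)
E
```

```text
(no output)
```

View pics/t1.png

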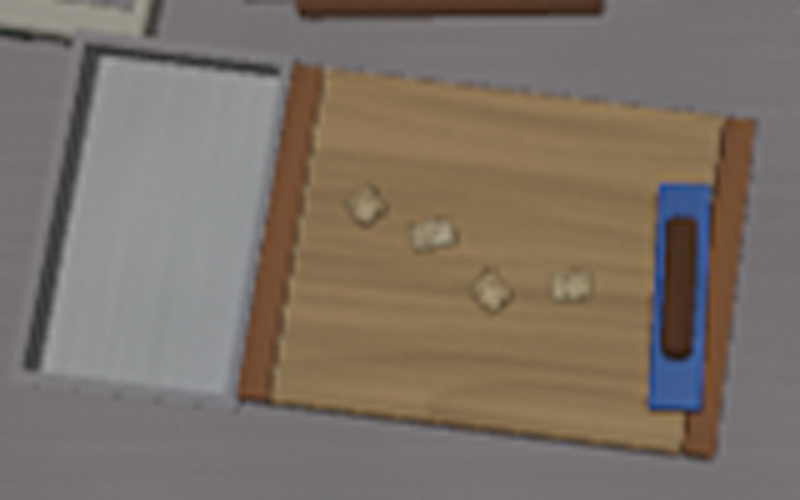

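View pics/s1.png

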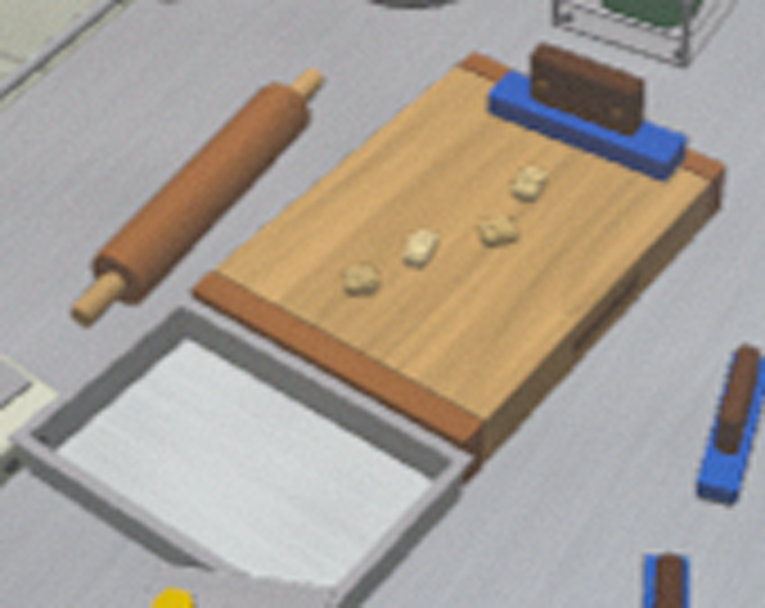

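The crop confirms it: the board scraper at crop (680,297) is clearly the longest. Next I work out poses from both views.

```bash
python3 - <<'E'
from h import *
c=cam("top"); s=cam("side")
def T(u,v,z): return atz(c,((u+.5)/5-.5+110,(v+.5)/5-.5+140),z)
def S(u,v,z): return atz(s,((u+.5)/4.5-.5+130,(v+.5)/4.5-.5+185),z)
B=[T(*p,.05) for p in [(294,62),(757,119),(714,458),(238,400)]]
print("board top\n",np.round(B,3)); ctr=np.mean(B,0);print(ctr.round(4))
e=(B[0]-B[1]+B[3]-B[2])/2; print("len",np.linalg.norm(e),"yaw",np.degrees(np.arctan2(-e[0],e[1])))
e=(B[0]-B[3]+B[1]-B[2])/2; print("wid",np.linalg.norm(e),"yaw",np.degrees(np.arctan2(e[1],e[0])))
B2=[S(*p,.05) for p in [(475,52),(722,172),(475,438),(195,290)]]
print("side",np.round(B2,3))
G=[T(*p,.127) for p in [(667,217),(696,217),(690,358),(662,358)]];print("grip",np.round(G,3),np.mean(G,0).round(4))
e=(G[0]-G[3]+G[1]-G[2])/2; print(np.linalg.norm(e),np.degrees(np.arctan2(e[1],e[0])))
S_=[T(*p,.075) for p in [(658,184),(713,184),(702,411),(649,409)]];print("blk",np.round(S_,3),np.mean(S_,0).round(4))
e=(S_[0]-S_[3]+S_[1]-S_[2])/2; print(np.linalg.norm(e),np.degrees(np.arctan2(e[1],e[0])))
G2=[S(*p,.127) for p in [(537,44),(643,84)]];print("gripside near edge",np.round(G2,3))
b=np.radians(np.degrees(np.arctan2(e[1],e[0])))
for p in [(366,205),(433,234),(492,290),(572,285)]: print("scrap",T(*p,.06).round(4))
for p in [(361,280),(421,247),(497,231),(529,183)]: print("scrapS",S(*p,.06).round(4))
# triangulate scraper, cap by nets
def tri(a,b):
    rows=[]; 
    def ray(cc,uv):
        o=-cc["R"].T@cc["t"]; d=cc["R"].T@np.array([(uv[0]-cc["cx"])/cc["f"],(uv[1]-cc["cy"])/cc["f"],1]);return o,d/np.linalg.norm(d)
    A=0;bb=0
    for cc,uv in ((c,a),(s,b)):
        o,d=ray(cc,uv); P=np.eye(3)-np.outer(d,d); A=A+P; bb=bb+P@o
    return np.linalg.solve(A,bb)
t=lambda u,v:((u+.5)/5-.5+110,(v+.5)/5-.5+140)
ss=lambda u,v:((u+.5)/4.5-.5+130,(v+.5)/4.5-.5+185)
print("grip L corner",tri(t(667,217),ss(530,58)).round(4),tri(t(662,358),ss(640,95)).round(4))
save(c,"pics/t2.png",(280,130,440,230),5); save(s,"pics/s2.png",(250,110,350,180),7)
E
```

```text
board top
 [[ 0.691  0.343  0.05 ]
 [ 0.649 -0.013  0.05 ]
 [ 0.39   0.018  0.05 ]
 [ 0.43   0.372  0.05 ]]
[0.5398 0.1799 0.05  ]
len 0.3575817007771444 yaw -6.542187714699199
wid 0.261598343332946 yaw -6.568300829917087
side [[ 0.644 -0.008  0.05 ]
 [ 0.389  0.03   0.05 ]
 [ 0.426  0.368  0.05 ]
 [ 0.682  0.346  0.05 ]]
grip [[0.556 0.053 0.127]
 [0.556 0.033 0.127]
 [0.455 0.036 0.127]
 [0.455 0.056 0.127]] [0.5053 0.0444 0.127 ]
0.10123231287532665 -1.5726558140191265
blk [[0.592 0.061 0.075]
 [0.592 0.02  0.075]
 [0.422 0.027 0.075]
 [0.424 0.066 0.075]] [0.5074 0.0435 0.075 ]
0.16891183118429662 -1.8813462183238887
gripside near edge [[0.555 0.042 0.127]
 [0.457 0.046 0.127]]
scrap [0.5767 0.2811 0.06  ]
scrap [0.5549 0.2299 0.06  ]
scrap [0.5128 0.1844 0.06  ]
scrap [0.5171 0.1248 0.06  ]
scrapS [0.5732 0.2847 0.06  ]
scrapS [0.5523 0.2325 0.06  ]
scrapS [0.51   0.1888 0.06  ]
scrapS [0.5149 0.1282 0.06  ]
grip L corner [0.5565 0.0532 0.1198] [0.4548 0.0556 0.1232]
```

View pics/t2.png

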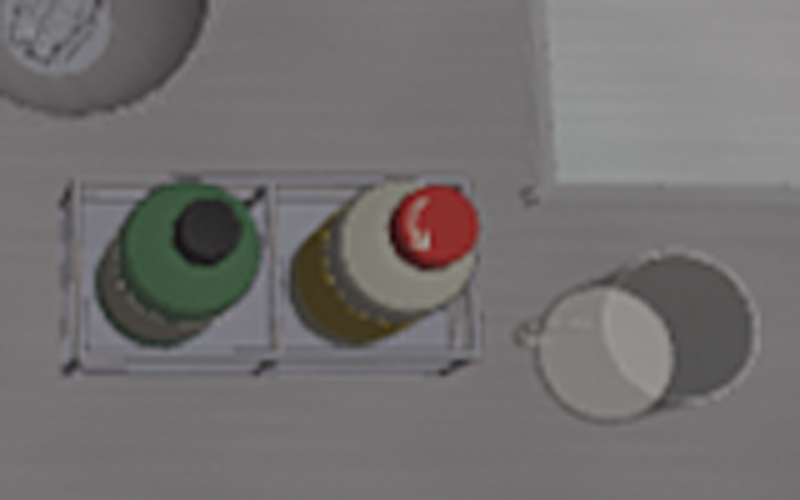

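View pics/s2.png

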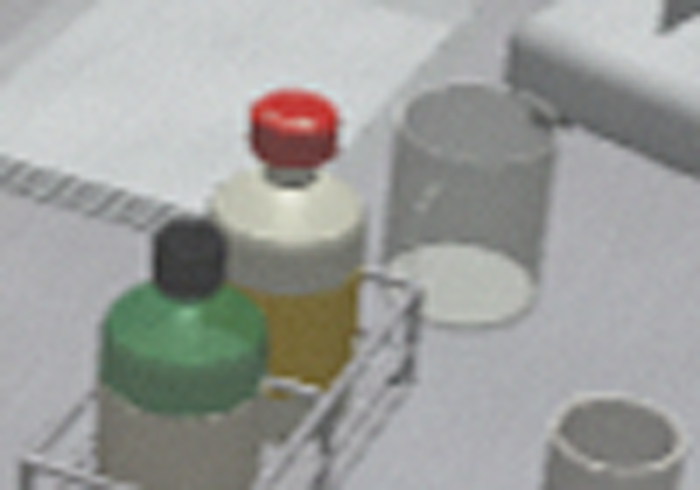

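Board yaw is about -6.5° with its centre near (0.54, 0.18). The scraper is at (0.506, 0.045) with yaw about -1.7°. The scraps lie in board x from -0.03 to +0.025. The top crop shows the cap at (437,226) with an anticlockwise arrow, and the side crop shows it at (294,128). I'll triangulate the cap and work out the move.

```bash
cat >> h.py <<'E'
from scipy.spatial.transform import Rotation as Rn
def tri(obs):
    A=0;bb=0
    for cc,uv in obs:
        o=-cc["R"].T@cc["t"]; d=cc["R"].T@np.array([(uv[0]-cc["cx"])/cc["f"],(uv[1]-cc["cy"])/cc["f"],1]); d/=np.linalg.norm(d)
        P=np.eye(3)-np.outer(d,d); A=A+P; bb=bb+P@o
    return np.linalg.solve(A,bb)
def goto(P,yaw=None):
    """shift in tool axes to world TCP P; turn so tool z is along world angle yaw (deg, mod 180)"""
    s=readout.get_state(); M=Rn.from_rotvec(s["ee_rot"]).as_matrix(); d=M.T@(np.array(P)-s["tool_pos"])
    a=np.degrees(np.arctan2(M[1,2],M[0,2])); out=None
    if yaw is not None:
        dy=(yaw-a+90)%180-90; out=(-dy, np.radians(-dy), "alt", np.radians(-(dy-180 if dy>0 else dy+180)))
    print("t",round(float(s["clock"]),2),"tcp",np.round(s["tool_pos"],4),"x-axis",M[:,0].round(3),"zyaw",round(a,1),"shift",d.round(4),"turn deg,rad",out,"q7",round(s["q"][6],3),"w",round(float(s["gripper_width"]),4),"F",np.round(s["contact_force"],1))
E
python3 - <<'E'
from h import *
c=cam("top"); s=cam("side")
def mask(cc):
    im=cc["img"].astype(int); m=(im[...,0]>90)&(im[...,0]>2*im[...,1])&(im[...,0]>2*im[...,2]); 
    n,l,st,ce=cv2.connectedComponentsWithStats(m.astype(np.uint8)); i=1+np.argmax(st[1:,4]); return st[i],ce[i]
a,b=mask(c),mask(s); print(a,b)
# fit by projecting model cylinder silhouette bbox
from scipy.optimize import least_squares
def bb(cc,P):
    th=np.linspace(0,2*np.pi,60); pts=np.array([proj(cc,[P[0]+.0273*np.cos(t),P[1]+.0273*np.sin(t),P[2]+h]) for t in th for h in(-.013,.013)])
    return np.r_[pts.min(0),pts.max(0)]
def obs(st): return np.r_[st[0]-.5,st[1]-.5,st[0]+st[2]-.5,st[1]+st[3]-.5]
r=least_squares(lambda P:np.r_[bb(c,P)-obs(a[0]),bb(s,P)-obs(b[0])],[.56,-.35,.2065]); print(r.x.round(4),r.fun.round(2))
goto([0.506,0.045,0.28],88.3)
goto([0.506,0.045,0.106],88.3)
E
```

```text
(array([360, 167,  16,  16, 159], dtype=int32), array([367.88050314, 174.38993711])) (array([286, 123,  12,   7,  53], dtype=int32), array([291.54716981, 126.        ]))
[ 0.5711 -0.3629  0.2122] [-1.43 -0.94  1.56  0.79 -0.64 -2.2   0.68  2.54]
t 1.7 tcp [ 0.2398 -0.6041  0.2483] x-axis [ 0.  0. -1.] zyaw -68.4 shift [-0.0317  0.4869 -0.5052] turn deg,rad (np.float64(23.343811901122194), np.float64(0.4074263776408193), 'alt', np.float64(-2.734166275948974)) q7 -0.02 w 0.0852 F [-0.7 -0.8 -0.5]
t 1.7 tcp [ 0.2398 -0.6041  0.2483] x-axis [ 0.  0. -1.] zyaw -68.4 shift [ 0.1423  0.4869 -0.5052] turn deg,rad (np.float64(23.343811901122194), np.float64(0.4074263776408193), 'alt', np.float64(-2.734166275948974)) q7 -0.02 w 0.0852 F [-0.7 -0.8 -0.5]
```

```bash
python3 -m crank '[[0.085,-0.05,0.0,0,0],[0.085,-0.05,0.05,-0.05,0.1],[0.085,-0.045,0.08,-0.085,0.2],[0.085,-0.04,0.115,-0.12,0.3],[0.085,-0.035,0.15,-0.155,0.407],[0.085,-0.032,0.185,-0.19,0.407],[0.085,-0.032,0.22,-0.225,0.407],[0.085,-0.032,0.255,-0.26,0.407],[0.085,-0.032,0.29,-0.295,0.407],[0.085,-0.032,0.325,-0.33,0.407],[0.085,-0.032,0.36,-0.365,0.407],[0.085,-0.032,0.395,-0.4,0.407],[0.085,-0.032,0.43,-0.44,0.407],[0.085,-0.032,0.46,-0.475,0.407],[0.085,-0.032,0.487,-0.505,0.407],[0.085,-0.032,0.487,-0.505,0.407],[0.085,-0.032,0.487,-0.505,0.407],[0.085,-0.032,0.487,-0.505,0.407]]' 60
python3 - <<'E'
from h import *
goto([0.506,0.045,0.106],88.3)
c=cam("top");s=cam("side");save(c,"pics/t3.png",(110,130,290,250),4.4); save(s,"pics/s3.png",(130,165,300,300),4.4)
E
```

```text
clock: 3.5
tool_pos: [0.5058, 0.0434, 0.2803]
ee_rot: [1.231, 1.194, -1.233]
contact_force: [0.6, -0.7, -0.4]
gripper_width: 0.0847
t 3.5 tcp [0.5058 0.0434 0.2803] x-axis [-0.001 -0.001 -1.   ] zyaw -91.8 shift [ 0.1743  0.0003 -0.0018] turn deg,rad (np.float64(-0.06295881097918254), np.float64(-0.0010988385447274905), 'alt', np.float64(3.140493815045066)) q7 -1.743 w 0.0847 F [ 0.6 -0.7 -0.4]
```

View pics/t3.png

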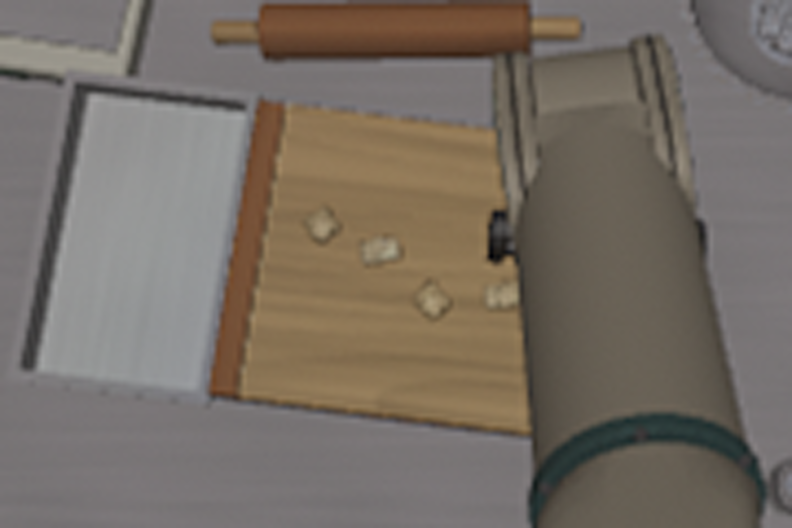

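View pics/s3.png

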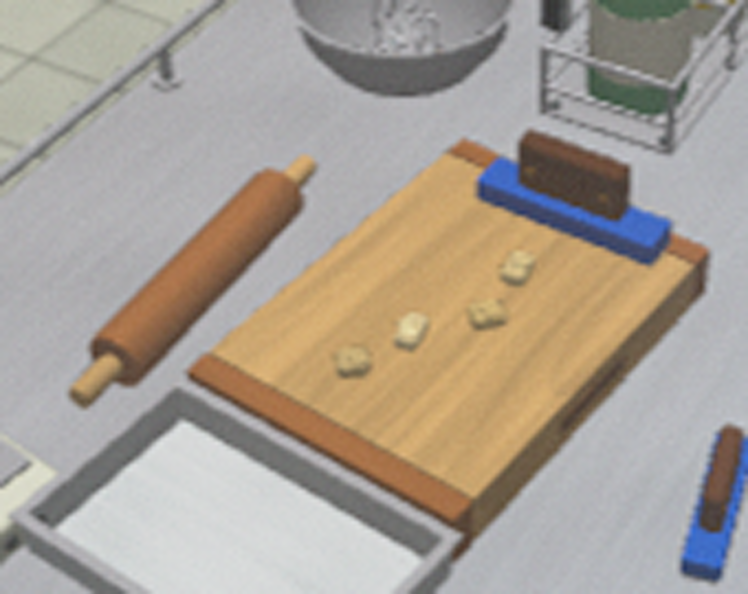

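```bash
python3 -m crank '[[0.07,0.05,0,-0.002,0],[0.06,0.1,0,-0.002,0],[0.055,0.145,0,-0.002,0],[0.055,0.17,0,-0.002,0],[0.055,0.174,0,-0.002,0],[0.055,0.174,0,-0.002,0],[0.02,0.174,0,-0.002,0],[0.01,0.174,0,-0.002,0],[0.01,0.174,0,-0.002,0],[0.01,0.174,0,-0.002,0],[0.01,0.174,0,-0.002,0],[0.01,0.174,0,-0.002,0],[0.01,0.174,0,-0.002,0]]' 60
python3 - <<'E'
from h import *
goto([0.506,0.045,0.106],88.3)
s=cam("side"); save(s,"pics/s4.png",(130,165,300,300),4.4)
E
```

```text
clock: 4.9
tool_pos: [0.5071, 0.0448, 0.1082]
ee_rot: [1.234, 1.191, -1.231]
contact_force: [-0.8, 0.5, 6.4]
gripper_width: 0.0232
t 4.9 tcp [0.5071 0.0448 0.1082] x-axis [ 0.003 -0.    -1.   ] zyaw -91.9 shift [ 0.0022 -0.0011 -0.0001] turn deg,rad (np.float64(-0.16579058083470954), np.float64(-0.0028935915043594904), 'alt', np.float64(3.1386990620854336)) q7 -1.752 w 0.0232 F [-0.8  0.5  6.4]
```

View pics/s4.png

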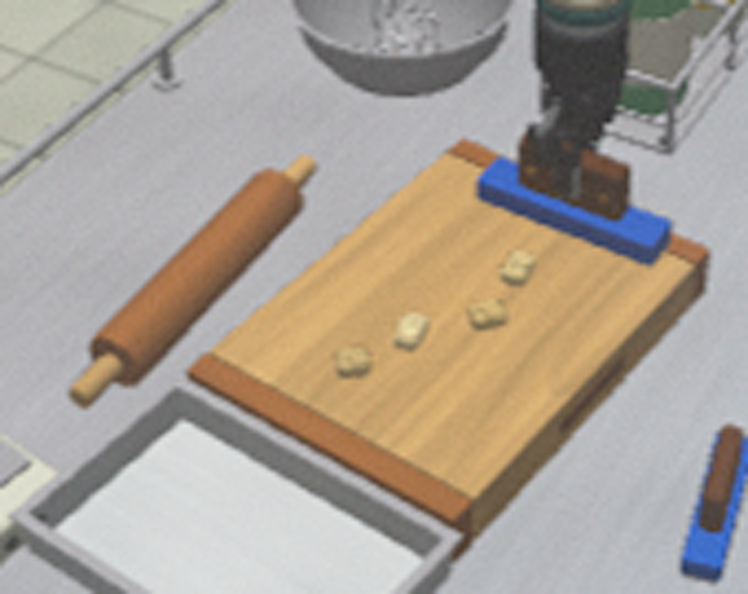

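```bash
python3 -m crank '[[0.01,0.001,0.003,-0.01,0.02],[0.01,0.001,0.006,-0.025,0.04],[0.01,0.001,0.009,-0.04,0.06],[0.01,0.001,0.012,-0.055,0.08],[0.01,0.001,0.014,-0.07,0.08],[0.01,0.001,0.016,-0.085,0.08],[0.01,0.001,0.018,-0.1,0.08],[0.01,0.001,0.02,-0.115,0.08],[0.01,0.001,0.022,-0.13,0.08],[0.01,0.001,0.024,-0.145,0.08],[0.01,0.001,0.026,-0.16,0.08],[0.01,0.001,0.027,-0.17,0.08]]'
python3 - <<'E'
from h import *
goto([0.560,0.376,0.108],83.5)
s=cam("side"); save(s,"pics/s5.png",(130,165,300,300),4.4)
s=cam("top"); save(s,"pics/t5.png",(110,130,290,250),4.4)
E
```

```text
clock: 6.15
tool_pos: [0.5401, 0.213, 0.1082]
ee_rot: [1.292, 1.149, -1.29]
contact_force: [-3.1, -4.3, -0.5]
gripper_width: 0.0234
t 6.15 tcp [0.5401 0.213  0.1082] x-axis [ 0.004 -0.003 -1.   ] zyaw -96.5 shift [-0.0002  0.0014 -0.1642] turn deg,rad (np.float64(0.013411557054723744), np.float64(0.00023407582842400267), 'alt', np.float64(-3.1413585777613693)) q7 -2.048 w 0.0234 F [-3.1 -4.3 -0.5]
```

View pics/s5.png

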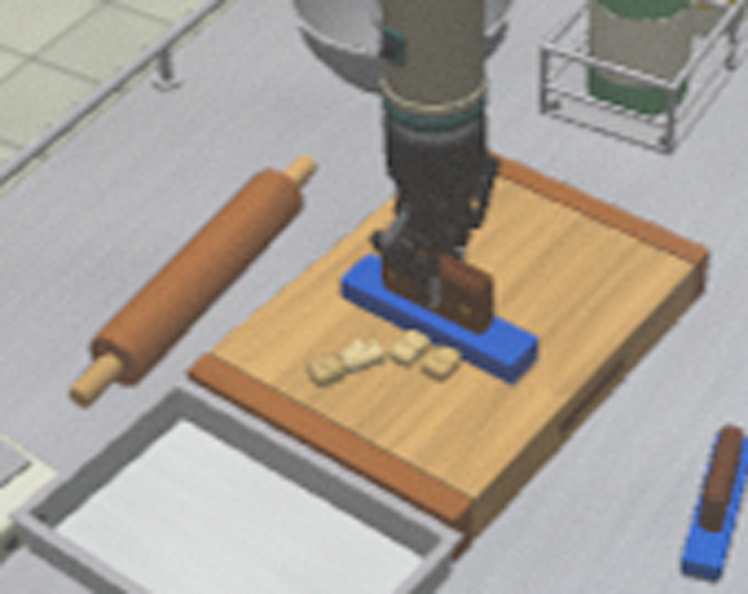

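View pics/t5.png

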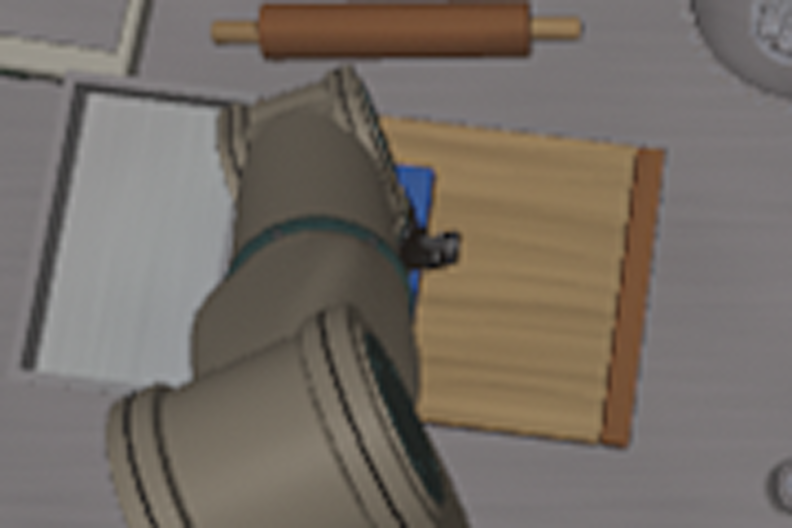

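The side picture shows the four scraps gathered in front of the blade at (325–445,355), and the scraper flat. I'll push on over the edge.

```bash
python3 -m crank '[[0.01,0.002,0,-0.01,0],[0.01,0.002,0,-0.025,0],[0.01,0.002,0,-0.04,0],[0.01,0.002,0,-0.055,0],[0.01,0.002,0,-0.07,0],[0.01,0.002,0,-0.085,0],[0.01,0.002,0,-0.1,0],[0.01,0.002,0,-0.115,0],[0.01,0.001,0,-0.13,0],[0.01,0,0,-0.145,0],[0.01,0,0,-0.158,0],[0.01,0,0,-0.164,0],[0.01,0,0,-0.164,0],[0.01,0,0,-0.164,0]]'
python3 - <<'E'
from h import *
goto([0.552,0.302,0.108],83.5)
s=cam("side"); save(s,"pics/s6.png",(130,165,300,320),4.0)
E
```

```text
clock: 7.65
tool_pos: [0.5583, 0.3777, 0.1078]
ee_rot: [1.292, 1.151, -1.288]
contact_force: [-0.2, 0.8, -3.3]
gripper_width: 0.0235
t 7.65 tcp [0.5583 0.3777 0.1078] x-axis [ 0.005 -0.001 -1.   ] zyaw -96.4 shift [-0.0001  0.0022  0.0759] turn deg,rad (np.float64(0.12496097948377383), np.float64(0.0021809805285089375), 'alt', np.float64(-3.1394116730612844)) q7 -2.242 w 0.0235 F [-0.2  0.8 -3.3]
```

View pics/s6.png

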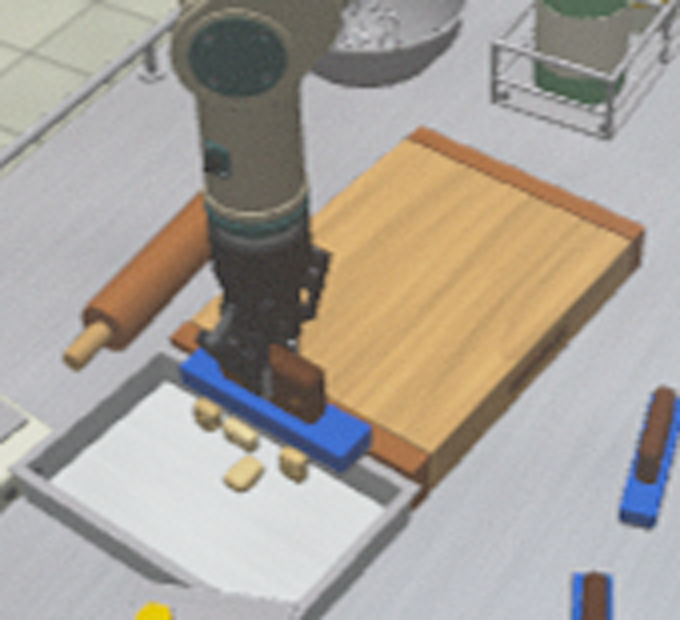

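All four scraps are over the edge. I'll draw back about 95 mm (lifted 3 mm on the way), then lower.

```bash
python3 -m crank '[[0.01,-0.004,0,0.005,0],[0.01,-0.004,0,0.03,0],[0.01,-0.004,0,0.06,0],[0.01,-0.004,0,0.085,0],[0.01,-0.003,0,0.095,0],[0.01,-0.001,0,0.095,0],[0.01,0.001,0,0.095,0],[0.01,0.001,0,0.095,0]]'
python3 - <<'E'
from h import *
goto([0.552,0.302,0.108],83.5)
s=cam("side"); save(s,"pics/s7.png",(130,165,300,320),4.0)
E
```

```text
clock: 8.5
tool_pos: [0.5484, 0.2835, 0.108]
ee_rot: [1.293, 1.15, -1.287]
contact_force: [-1.4, -4.9, 5.9]
gripper_width: 0.0235
t 8.5 tcp [0.5484 0.2835 0.108 ] x-axis [ 0.006 -0.001 -1.   ] zyaw -96.4 shift [ 0.      0.0015 -0.0188] turn deg,rad (np.float64(0.11886749488701298), np.float64(0.0020746291593759015), 'alt', np.float64(-3.1395180244304175)) q7 -2.134 w 0.0235 F [-1.4 -4.9  5.9]
```

View pics/s7.png

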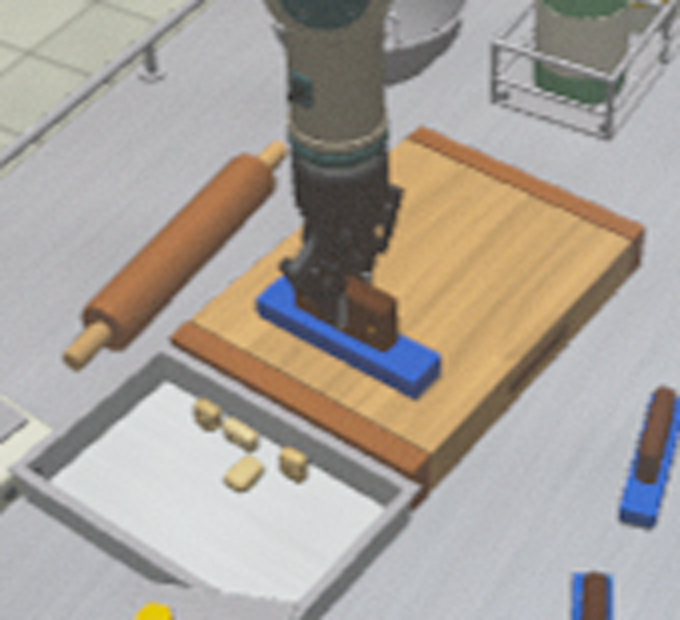

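All four scraps lie on the tray floor at (208–293,412–472). Release and rise.

```bash
python3 -m crank '[[0.05,0,0,0,0],[0.06,0,0,0,0],[0.06,0,0,0,0],[0.06,0,0,0,0],[0.06,-0.02,0,0,0],[0.07,-0.06,0,0,0],[0.085,-0.11,0,0,0],[0.085,-0.16,0,0,0],[0.085,-0.20,0,0,0],[0.085,-0.20,0,0,0]]'
python3 - <<'E'
from h import *
goto([0.565,-0.35,0.300],None)
s=cam("side"); save(s,"pics/s8.png",(100,90,360,320),3); save(s,"pics/s8c.png",(250,110,330,170),10)
t=cam("top"); save(t,"pics/t8.png",(110,120,430,240),2.5); save(t,"pics/t8c.png",(335,150,395,195),13)
for n,cc in(("side",s),("top",t)):
    for r in search_frame(n,"cap_mid")+search_frame(n,"scraper_mid"): P=toworld(cc,r["location"]); print(n,round(r["p"],2),P.round(3),proj(cc,P).round())
E
```

```text
clock: 9.55
tool_pos: [0.5504, 0.2854, 0.3147]
ee_rot: [1.303, 1.147, -1.276]
contact_force: [-0.5, -0.9, 0.0]
gripper_width: 0.0848
t 9.55 tcp [0.5504 0.2854 0.3147] x-axis [ 0.017  0.005 -1.   ] zyaw -96.4 shift [0.0117 0.0849 0.6299] turn deg,rad None q7 -2.154 w 0.0848 F [-0.5 -0.9  0. ]
side 0.59 [ 0.561 -0.344  0.215] [292. 128.]
side 0.38 [ 0.505 -0.522  0.088] [317. 139.]
side 0.91 [0.24  0.453 0.016] [276. 334.]
side 0.85 [0.536 0.294 0.072] [218. 250.]
side 0.85 [0.274 0.265 0.02 ] [292. 284.]
top 0.63 [ 0.563 -0.357  0.223] [367. 176.]
top 0.61 [0.226 0.46  0.023] [132. 275.]
top 0.6 [0.286 0.204 0.022] [202. 259.]
top 0.58 [0.526 0.273 0.075] [184. 193.]
```

View pics/s8.png

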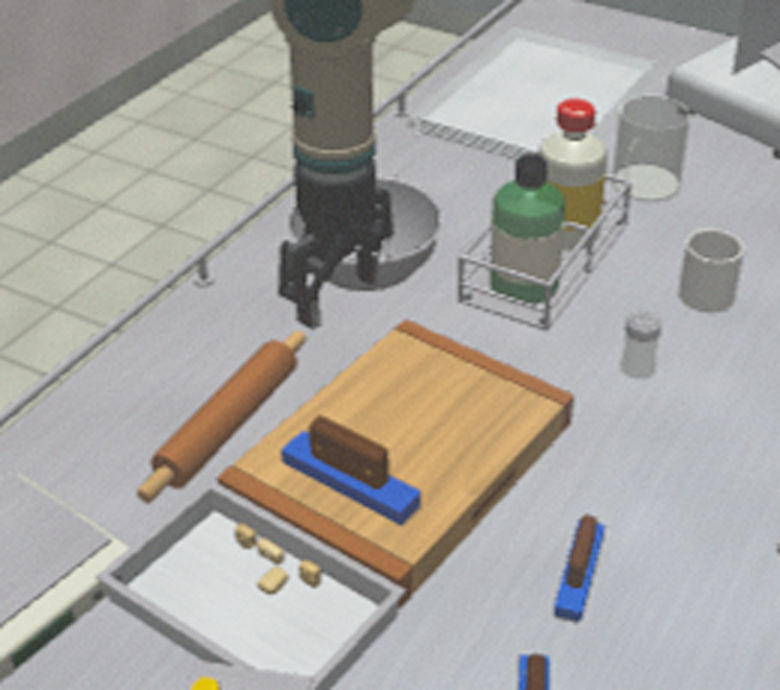

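View pics/s8c.png

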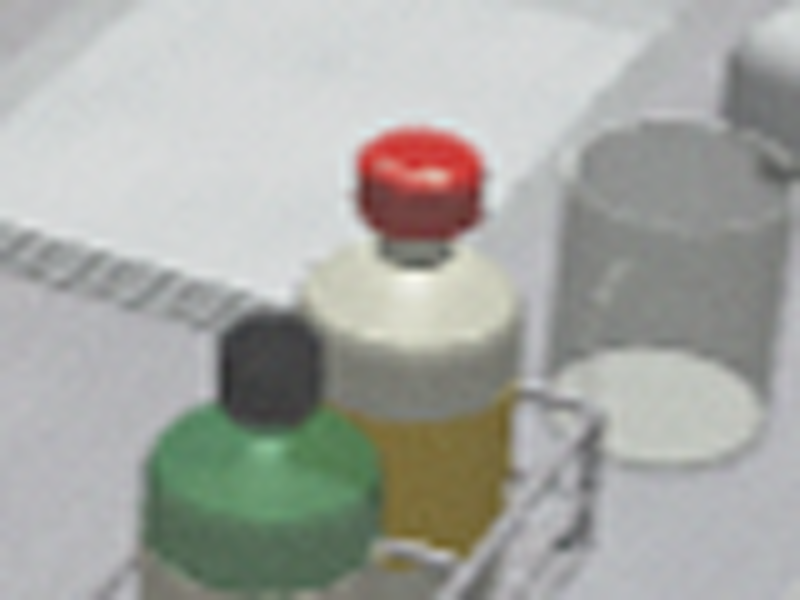

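View pics/t8c.png

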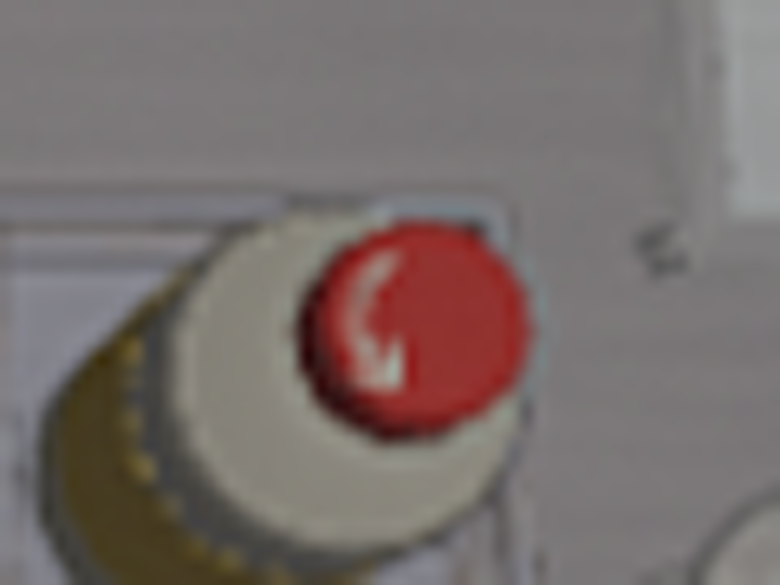

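The scraper stands on the board and the scraps are in the tray. The cap shows whole in both crops. I'll fit a cylinder to both silhouettes.

```bash
python3 - <<'E'
from h import *
from scipy.optimize import least_squares
c=cam("top"); s=cam("side")
u=lambda p,o,k:np.array([(p[0]+.5)/k-.5+o[0],(p[1]+.5)/k-.5+o[1]])
ot=np.r_[u((303,220),(335,150),13),u((531,438),(335,150),13)]
os_=np.r_[u((356,128),(250,110),10),u((487,240),(250,110),10)]
def bb(cc,P):
    th=np.linspace(0,2*np.pi,60); pts=np.array([proj(cc,[P[0]+.0273*np.cos(t),P[1]+.0273*np.sin(t),P[2]+h]) for t in th for h in(-.013,.013)])
    return np.r_[pts.min(0),pts.max(0)]
r=least_squares(lambda P:np.r_[bb(c,P)-ot,bb(s,P)-os_],[.56,-.35,.2065]); print(r.x.round(4),r.fun.round(2))
r1=least_squares(lambda P:bb(c,np.r_[P,.2065])-ot,[.56,-.35]);print("top only",r1.x.round(4),r1.fun.round(2))
r1=least_squares(lambda P:bb(s,np.r_[P,.2065])-os_,[.56,-.35]);print("side only",r1.x.round(4),r1.fun.round(2))
print("faces",tri([(c,u((430,320),(335,150),13)),(s,u((420,165),(250,110),10))]).round(4))
goto([r.x[0],r.x[1],.30],60)
print(np.round(readout.get_state()["q"],2))
E
```

```text
[ 0.5709 -0.3628  0.2038] [-0.56 -0.21  0.73  0.62 -0.38 -0.27 -0.2   0.26]
top only [ 0.571  -0.3616] [-0.68 -0.44  0.66  0.43]
side only [ 0.5681 -0.3589] [-0.11 -0.29  0.11  0.27]
faces [ 0.5718 -0.3636  0.2122]
t 9.95 tcp [0.5468 0.2835 0.3065] x-axis [ 0.003 -0.003 -1.   ] zyaw -96.4 shift [0.0083 0.0958 0.6396] turn deg,rad (np.float64(23.623010326081868), np.float64(0.4122993094227479), 'alt', np.float64(-2.7292933441670453)) q7 -2.154 w 0.085 F [-0.7  0.4 -0.8]
[-0.59  0.52  0.11  1.55 -0.06  1.07 -2.15]
```

```bash
python3 -m crank '[[0.085,0,0.007,0.045,0],[0.085,0,0.014,0.09,0],[0.085,0,0.02,0.135,0],[0.085,0,0.027,0.18,0],[0.085,0,0.034,0.225,0],[0.085,0,0.04,0.27,0],[0.085,0,0.047,0.315,0],[0.085,0,0.054,0.36,0],[0.085,0,0.06,0.405,0],[0.085,0,0.067,0.45,0],[0.085,0,0.074,0.495,0],[0.085,0.002,0.08,0.54,0],[0.085,0.004,0.087,0.585,0],[0.085,0.006,0.092,0.62,0],[0.085,0.008,0.095,0.638,0],[0.085,0.008,0.095,0.638,0],[0.085,0.008,0.095,0.638,0],[0.085,0.008,0.095,0.638,0]]' 60
python3 - <<'E'
from h import *
goto([0.57,-0.361,.208],None)
s=cam("side"); save(s,"pics/s9.png",(220,60,350,170),5.5)
s=cam("top"); save(s,"pics/t9.png",(290,110,440,230),5)
E
```

```text
clock: 11.75
tool_pos: [0.5709, -0.3591, 0.3]
ee_rot: [1.29, 1.153, -1.287]
contact_force: [-0.7, 0.0, 0.1]
gripper_width: 0.0847
t 11.75 tcp [ 0.5709 -0.3591  0.3   ] x-axis [ 0.003 -0.001 -1.   ] zyaw -96.3 shift [ 0.092  -0.001   0.0019] turn deg,rad None q7 -1.068 w 0.0847 F [-0.7  0.   0.1]
```

View pics/s9.png

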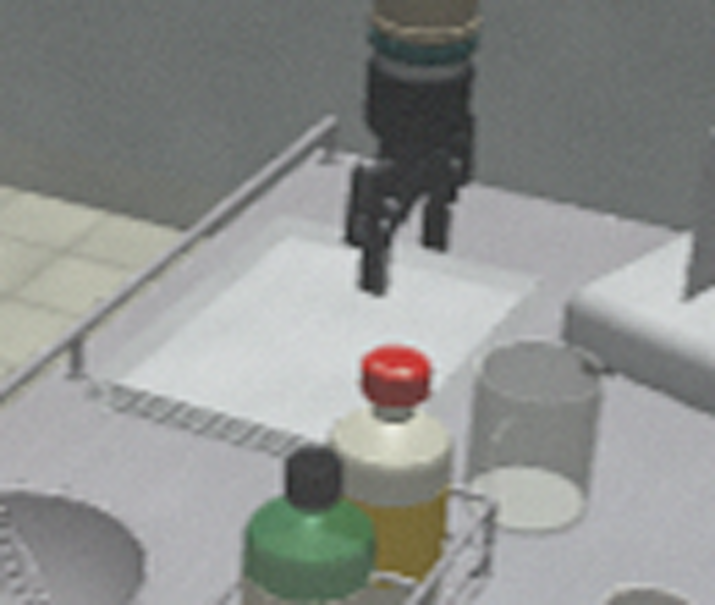

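View pics/t9.png

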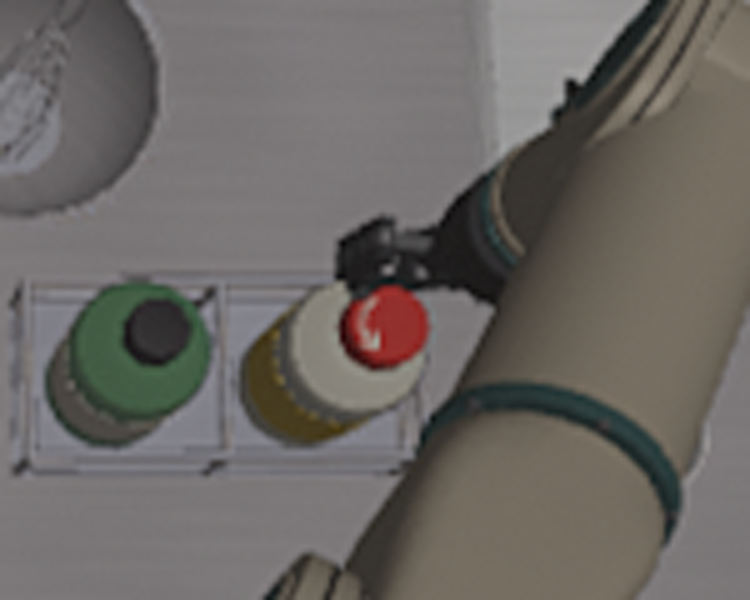

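```bash
python3 -m crank '[[0.085,0.03,-0.001,0.001,0],[0.085,0.05,-0.001,0.002,0],[0.085,0.054,-0.001,0.002,0],[0.085,0.054,-0.001,0.002,0],[0.085,0.054,-0.001,0.002,0]]'
python3 - <<'E'
from h import *
goto([0.57,-0.361,.208],None)
s=cam("side"); save(s,"pics/s10.png",(250,80,330,150),9)
t=cam("top"); save(t,"pics/t10.png",(330,130,410,200),9)
st=readout.get_state(); M=Rn.from_rotvec(st["ee_rot"]).as_matrix()
for w in(-.0425,.0425):
    P=np.array(st["tool_pos"])+M[:,2]*w+M[:,0]*.004; print(proj(s,P)-[250,80],proj(t,P)-[330,130])
for P in ([.57,-.361,.2195],): print((proj(s,P)-[250,80])*9,(proj(t,P)-[330,130])*9)
E
```

```text
clock: 12.35
tool_pos: [0.5708, -0.3613, 0.2478]
ee_rot: [1.289, 1.15, -1.285]
contact_force: [-0.2, -0.3, -0.3]
gripper_width: 0.0852
t 12.35 tcp [ 0.5708 -0.3613  0.2478] x-axis [ 0.006 -0.003 -1.   ] zyaw -96.2 shift [ 0.0398 -0.0011 -0.0003] turn deg,rad None q7 -1.057 w 0.0852 F [-0.2 -0.3 -0.3]
[36.80943846 43.54644871] [27.26230449 40.88926282]
[47.01772271 35.70532476] [53.43917103 43.89020733]
[375.09607564 403.6578265 ] [338.77569424 398.8878523 ]
```

View pics/s10.png

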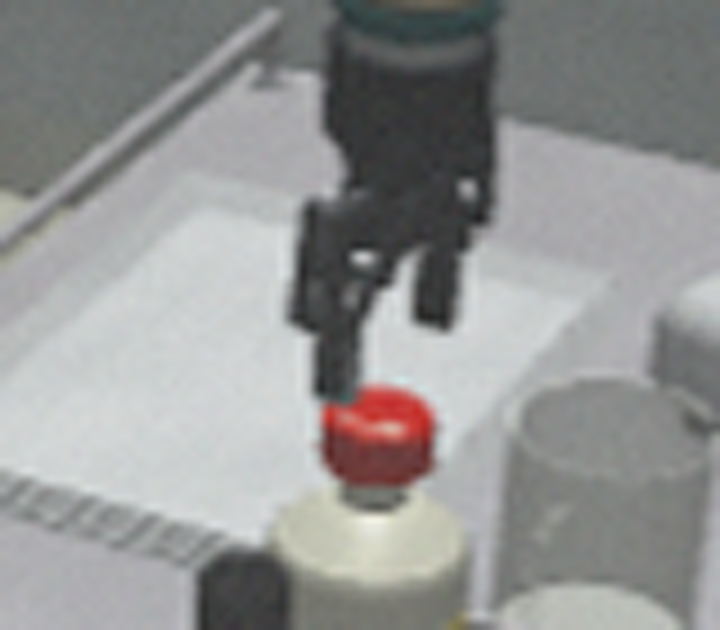

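View pics/t10.png

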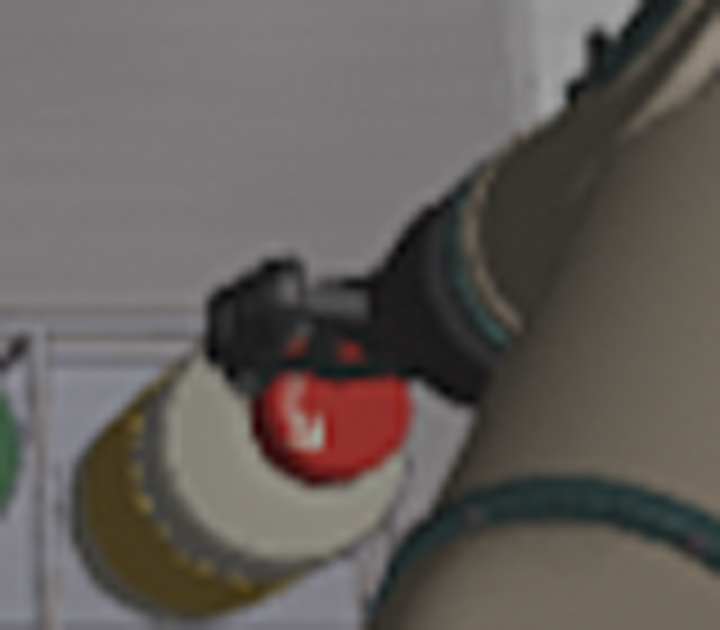

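The view agrees: the cap is centred between the fingers, with the near fingertip at side-crop (335,400). Going down round the cap.

```bash
python3 -m crank '[[0.085,0.015,-0.001,0,0],[0.085,0.03,-0.001,0,0],[0.085,0.042,-0.001,0,0],[0.085,0.048,-0.001,0,0],[0.085,0.049,-0.001,0,0],[0.085,0.049,-0.001,0,0]]'
python3 - <<'E'
from h import *
goto([0.57,-0.361,.199],None)
s=cam("side"); save(s,"pics/s11.png",(250,80,330,150),9)
E
```

```text
clock: 13.05
tool_pos: [0.5703, -0.3618, 0.1993]
ee_rot: [1.29, 1.149, -1.285]
contact_force: [-0.4, -0.3, 1.0]
gripper_width: 0.0854
t 13.05 tcp [ 0.5703 -0.3618  0.1993] x-axis [ 0.006 -0.003 -1.   ] zyaw -96.2 shift [ 0.0003 -0.0003 -0.0008] turn deg,rad None q7 -1.049 w 0.0854 F [-0.4 -0.3  1. ]
```

View pics/s11.png

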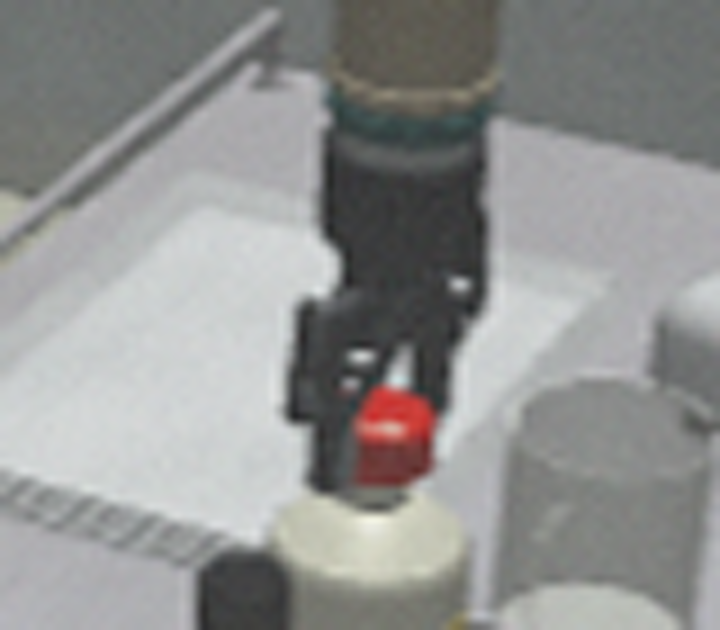

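```bash
python3 -m crank '[[0.06,0,0,0,0],[0.05,0,0,0,0],[0.04,0,0,0,0],[0.04,0,0,0,0],[0.04,0,0,0,0],[0.04,0,0,0,0],[0.04,0,0,0,0]]' 50
python3 - <<'E'
from h import *
goto([0.57,-0.361,.199],None); print(np.round(readout.get_state()["torque"],2))
s=cam("side"); save(s,"pics/s12.png",(250,80,330,150),9)
E
```

```text
clock: 13.8
tool_pos: [0.5712, -0.3607, 0.2007]
ee_rot: [1.291, 1.149, -1.283]
contact_force: [-0.6, 2.5, 4.7]
gripper_width: 0.0535
t 13.8 tcp [ 0.5712 -0.3607  0.2007] x-axis [ 0.008 -0.002 -1.   ] zyaw -96.2 shift [ 0.0017 -0.0012  0.0005] turn deg,rad None q7 -1.049 w 0.0535 F [-0.6  2.5  4.7]
[ 0.74  0.05 -0.02]
```

View pics/s12.png

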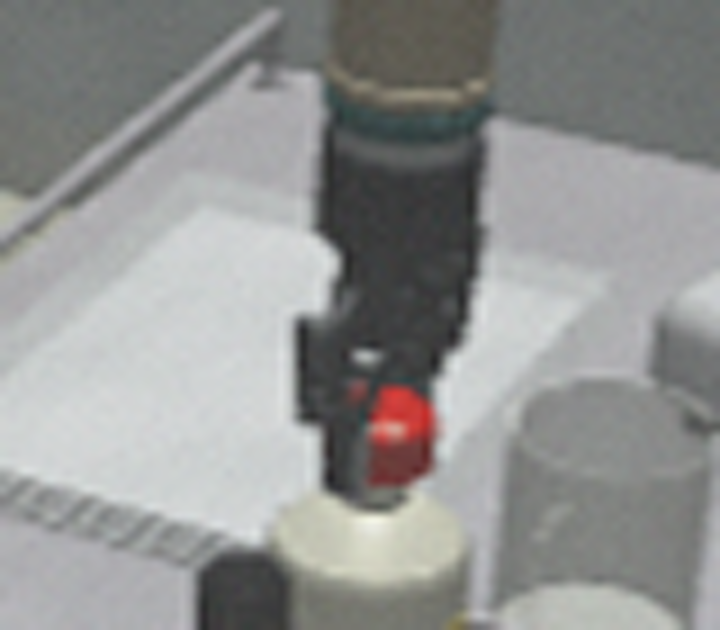

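```bash
python3 -m crank '[[0.04,0.002,0,0,0],[0.04,0.004,0,0,0],[0.04,0.006,0,0,0],[0.04,0.006,0,0,0],[0.04,0.006,0,0,0]]' 70
python3 - <<'E'
from h import *
goto([0.57,-0.361,.196],None)
E
```

```text
clock: 14.35
tool_pos: [0.5714, -0.3606, 0.1974]
ee_rot: [1.292, 1.148, -1.282]
contact_force: [-3.5, 2.4, 11.6]
gripper_width: 0.0528
t 14.35 tcp [ 0.5714 -0.3606  0.1974] x-axis [ 0.01  -0.002 -1.   ] zyaw -96.2 shift [ 0.0014 -0.0014  0.0005] turn deg,rad None q7 -1.048 w 0.0528 F [-3.5  2.4 11.6]
```

```bash
python3 -m crank '[[0.04,0.003,0,0,0],[0.04,0.006,0,0,0],[0.04,0.006,0,0,0],[0.04,0.006,0,0,0]]'
python3 - <<'E'
from h import *
goto([0.57,-0.361,.196],None)
E
```

```text
clock: 14.75
tool_pos: [0.5715, -0.3608, 0.1951]
ee_rot: [1.292, 1.146, -1.281]
contact_force: [-5.5, 3.5, 17.8]
gripper_width: 0.0526
t 14.75 tcp [ 0.5715 -0.3608  0.1951] x-axis [ 0.011 -0.003 -1.   ] zyaw -96.2 shift [-0.0009 -0.0014  0.0004] turn deg,rad None q7 -1.047 w 0.0526 F [-5.5  3.5 17.8]
```

```bash
python3 -m crank '[[0.04,0.004,0,0,-0.06],[0.04,0.004,0,0,-0.15],[0.04,0.004,0,0,-0.25],[0.04,0.004,0,0,-0.36],[0.04,0.004,0,0,-0.48],[0.04,0.004,0,0,-0.6],[0.04,0.004,0,0,-0.72],[0.04,0.004,0,0,-0.84],[0.04,0.004,0,0,-0.96],[0.04,0.004,0,0,-1.08],[0.04,0.004,0,0,-1.18],[0.04,0.004,0,0,-1.25],[0.04,0.004,0,0,-1.25],[0.04,0.004,0,0,-1.25]]'
python3 - <<'E'
from h import *
goto([0.57,-0.361,.196],None); print(np.round(readout.get_state()["torque"],2))
s=cam("side"); save(s,"pics/s13.png",(250,80,330,150),9)
t=cam("top"); save(t,"pics/t13.png",(330,130,410,200),9)
E
```

```text
clock: 16.15
tool_pos: [0.5724, -0.3592, 0.1952]
ee_rot: [0.336, 1.531, -0.335]
contact_force: [-4.6, 7.3, 20.2]
gripper_width: 0.0532
t 16.15 tcp [ 0.5724 -0.3592  0.1952] x-axis [ 0.014 -0.002 -1.   ] zyaw -24.6 shift [-0.0009 -0.0026 -0.0014] turn deg,rad None q7 -0.036 w 0.0532 F [-4.6  7.3 20.2]
[ 1.4   1.26 -0.04]
```

View pics/s13.png

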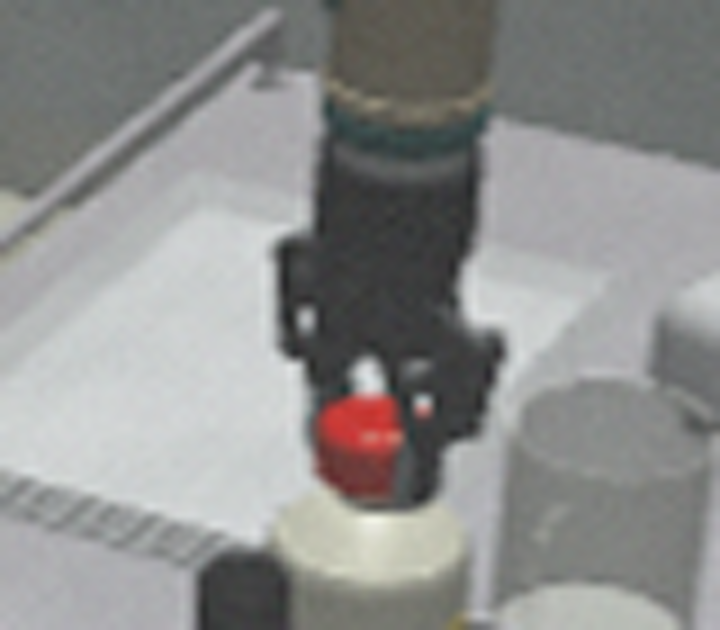

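View pics/t13.png

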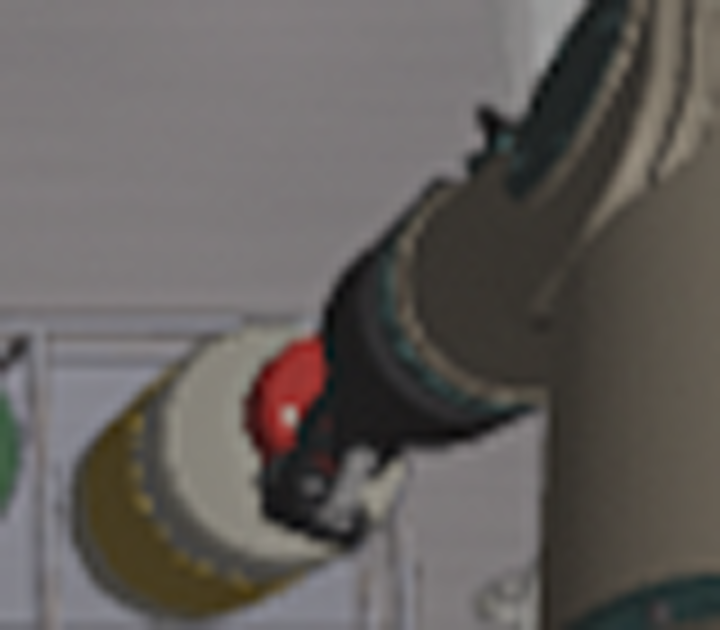

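The gripper turned 71.6° with about 20 N down, and the cap turned with it (its highlighted arrow moved). Lift a little and check.

```bash
python3 -m crank '[[0.04,-0.002,0,0,-0],[0.04,-0.006,0,0,0],[0.04,-0.010,0,0,0],[0.04,-0.015,0,0,0],[0.04,-0.020,0,0,0],[0.04,-0.025,0,0,0],[0.04,-0.025,0,0,0]]'
python3 - <<'E'
from h import *
goto([0.57,-0.361,.30],None); print(np.round(readout.get_state()["torque"],2))
s=cam("side"); save(s,"pics/s14.png",(250,80,330,150),9)
E
```

```text
clock: 16.95
tool_pos: [0.5726, -0.3595, 0.221]
ee_rot: [0.336, 1.529, -0.335]
contact_force: [0.1, 0.2, -1.4]
gripper_width: 0.0532
t 16.95 tcp [ 0.5726 -0.3595  0.221 ] x-axis [ 0.015 -0.003 -1.   ] zyaw -24.6 shift [-0.0791 -0.0021 -0.0006] turn deg,rad None q7 -0.03 w 0.0532 F [ 0.1  0.2 -1.4]
[ 0.05  0.   -0.02]
```

View pics/s14.png

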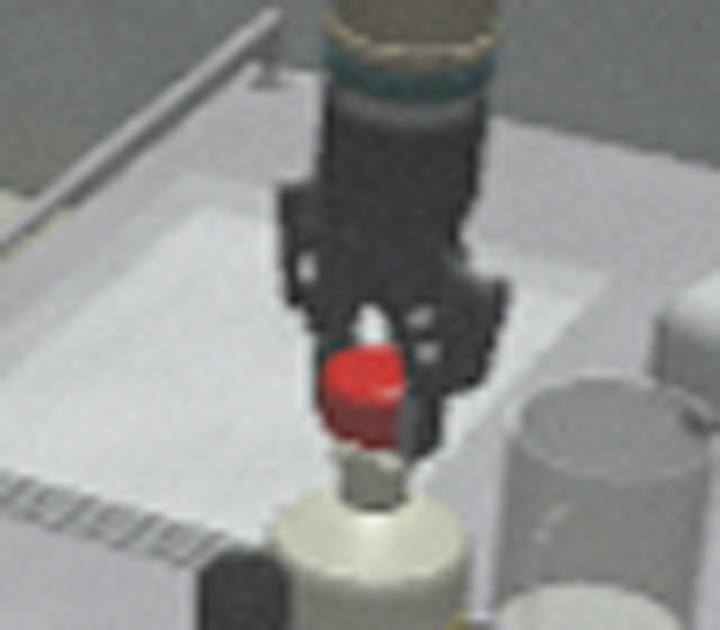

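The cap is free: the neck shows below it at (375,475), and the contact force has gone. Lift on.

```bash
python3 -m crank '[[0.04,-0.015,0,0,0],[0.04,-0.03,-0.001,0,0],[0.04,-0.045,-0.001,0,0],[0.04,-0.06,-0.002,0,0],[0.04,-0.07,-0.002,0,0],[0.04,-0.075,-0.002,0,0],[0.04,-0.075,-0.002,0,0],[0.04,-0.075,-0.002,0,0],[0.04,-0.075,-0.002,0,0],[0.04,-0.075,-0.002,0,0]]'
python3 - <<'E'
from h import *
goto([0.57,-0.361,.296],None)
s=cam("side"); save(s,"pics/s15.png",(100,70,360,320),3)
t=cam("top"); save(t,"pics/t15.png",(100,110,440,250),2.3)
E
```

```text
clock: 18.0
tool_pos: [0.5702, -0.3608, 0.2947]
ee_rot: [0.336, 1.531, -0.335]
contact_force: [0.3, -0.3, -0.3]
gripper_width: 0.0529
t 18.0 tcp [ 0.5702 -0.3608  0.2947] x-axis [ 0.013 -0.002 -1.   ] zyaw -24.5 shift [-0.0013 -0.0002 -0.0001] turn deg,rad None q7 -0.011 w 0.0529 F [ 0.3 -0.3 -0.3]
```

View pics/s15.png

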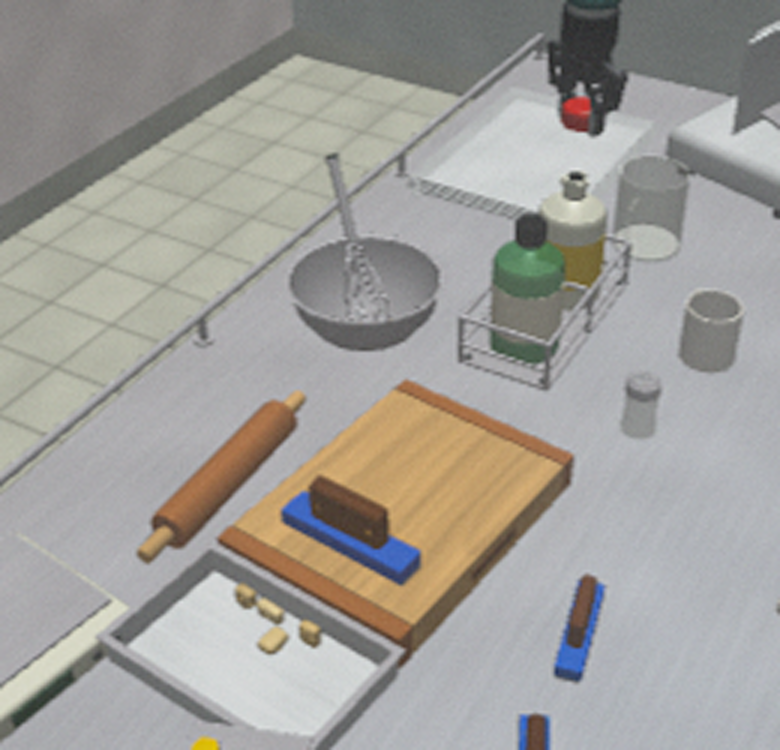

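View pics/t15.png

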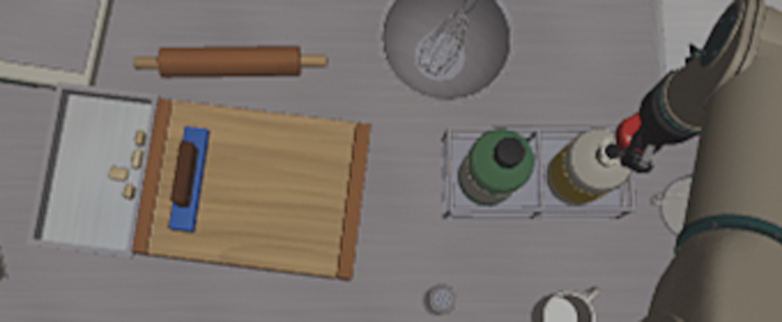

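All is in order. The cap is held level about 100 mm above its locked place, the mouth at side (575,180) is open, the scraps lie in the tray and the scraper stands on the board.

```bash
python3 - <<'E'
from h import *
s=readout.get_state(); print(np.abs(s["dq"]).max(), s["gripper_width"], s["clock"])
print(workorder.finish_job())
E
```

```text
0.002272294549827316 0.05322231255946684 18.1
the job is handed in; nothing more can be done
None
```

The job is handed in at 18.1 s of the 54 s allowed; the simulator gave no verdict.

- **Scraping:** I took the largest scraper by its grip and pushed all four scraps over the board's end into the tray. I then drew the scraper back about 95 mm, set it on the board and let it go.
- **Cap:** I pressed it down with about 18 to 20 N and turned it 72° anticlockwise while down. It came free, and I lifted it about 100 mm straight up.

**Last checks:**
- Both pictures show the scraps in the tray, the scraper upright on the board, the bottle mouth open and the other things where they stood.
- The fingers were still and held the cap at 53 mm opening. The tool was within about 1° of vertical and the outside force was close to zero.
- No check failed. The side and top views disagreed by about 3 mm on where the cap was, which the grip took up.
- How far the cap went down (about 5 mm or a little more) is inferred from the force and the tool's travel. I did not measure it directly.

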